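Set the suction of the filing dust box and start it

ROBOT

A 6-joint arm with a two-finger parallel gripper is mounted at the origin on the work surface. World frame = base frame: x ahead of the robot, y to its left, z up, the work surface at z = 0. Lengths are in m, angles in degrees, forces in N, time in s.
With the tool pointing down it reaches from about 0.325 to 0.775 m from the base axis. Payload 5.5 kg.
Tool frame: the origin (TCP) lies at the centre of the arm's flange, where the gripper is bolted on; the fingertips stand 182 mm ahead of it and the grasp point (between the pads) lies 163 mm ahead of it; z points along the fingers, y is the direction in which the jaws open and shut (so a half turn about z gives the same grasp; the last joint's range is limited). The gripper opens to 88 mm and grips with 3 to 60 N. Pads are 20 mm wide; open, the fingers measure 115 mm over their backs; the gripper's body (75 mm by 178 mm) begins 61 mm behind the grasp point.
Start: joints at [71.293, 5.22, 70.514, -0, 104.267, -3.249], TCP at [0.16, 0.578, 0.405] pointing down, gripper open.
Joint ranges: [-164.24, 164.24], [-49.07, 125.15], [9.68, 141.18], [-86.29, 266.29], [3.28, 154.24], [-151.56, 151.56]. Speed limits (degrees/s): [147.25, 147.25, 172.46, 180, 180, 180].

INTERFACE

Orientations are given as [roll, pitch, yaw] about the fixed x, y, z axes, in that order (R = Rz(yaw) Ry(pitch) Rx(roll)).
In Python, from station import r gives the robot as it stands. The module is installed in compiled form; this text tells all that it offers. Calls block until the motion is done:
- r.reach(position, orientation): joint-space move of the TCP to a pose.
- r.servo_line(position, rotation=None, speed=0.15): straight line of the TCP; rotation=None keeps the orientation; speed is the mean speed in m/s.
- r.move_joints(angles): joint-space move.
- r.let_go() and r.grab(squeeze=None): open the fingers fully, or close them until they stop; squeeze is the grip in N (None keeps the last).
- r.wait(seconds).
- r.inverse_kinematics(position, orientation): joint angles nearest the present ones, or None.
- r.sense(): the state.
- r.snapshot(name): name is "scene" or "side" or "wrist"; returns a dict with "frame" (384x512x3 uint8, red, green, blue), "fx", "fy", "cx", "cy" (pixels), "R" (3x3) and "t" (3): a world point X has camera coordinates R X + t. Camera axes: x right, y down, z forward; pixel columns grow to the right and rows downward; lengths in m; the calibration is good to about 2 mm. A picture is of the moment at which its call begins. There is no depth.
A pose or a line that the arm cannot do raises r.IKError and nothing moves.
- r.hand_in(): hands the job in, once; it reports no verdict.
The state is a dict: "clock": time; "joints": joint angles; "joint_vel": joint speeds; "joint_torque": joint torques, N m; "tcp_pos": TCP position; "orientation": TCP orientation; "contact_force": force on the tool from outside, world axes, zero at the start; "torque": the same for the moment, N m; "opening": finger opening in m.
Only numpy, scipy, OpenCV 4.12 (cv2) and the standard library are available. Lean on these libraries where they do the work, as an engineer would, in place of code of your own. Each camera call takes 0.05 s, during which the arm holds its last target.

TASK

On the filing bench, push the orange suction lever of the dust box gently along its slot, click by click, from the closed end to the third notch (the closed end itself does not count as one), without gripping the lever and without overrunning the third notch. Once the lever rests there, press the round green start button fully down and let it come up again. Leave the workpieces, the file and the bottle where they are, and finish with the hand clear.

Things in the scene. Friction and masses are not known exactly. Their poses are not given: they have to be found in the camera images.
- dustbox: Grey sheet-metal dust box fixed on the bench, 280 (its x) x 380 (its y) x 80 mm high, with a steel suction grille on the far part of its flat top. Origin: centre of its underside, on the bench top. Its -x long side faces the robot, turned up to about 25 deg. On the top, along the -x side, are a black plate with the lever slot and, farther to +y, the green button. It stays put.
- gate_home (a point): Point on the box's top face (80 mm above the bench) in the slot, where the lever's middle stands at the closed end; box frame x -90 mm, y -90 mm. The slot runs from here straight along the box's +y; its axes are the box's. White tick pairs beside the slot mark the closed end and then five notches, 24 mm apart. The top behind the lever (towards the box's -y) is bare for 90 mm.
- gate (a joint): Travel of the orange lever along the box's +y, in m: 0 at the closed end, where it starts (stops at -0.002 and 0.122). Spring detents at 0 and at five notches 0.024, 0.048, 0.072 (the third), 0.096, 0.120. Each click takes about 6 to 8 N, highest a quarter of a notch after leaving a detent; once past halfway the lever jumps ahead by itself, well damped, and rests within 1 mm of the next notch. Let go anywhere, it goes to the nearest one.
- gate_top (a point): Middle of the lever's top edge, 46.5 mm above the box's top (126.5 mm above the bench). The lever is an upright orange paddle, 28 mm wide across the slot, 16 mm thick along it, 45 mm tall, standing 1.5 mm clear of the box's top; it cannot be lifted.
- gate_home_face: The half of the orange paddle towards the closed end (box -y), 28 x 8 x 45 mm; its outer face, 8 mm from the paddle's middle, is the one to push. Origin: centre of its underside, 1.5 mm above the box's top. It moves with the lever.
- gate_far_face: The other half of the paddle (box +y), the same size; its outer face is 8 mm from the paddle's middle. Origin: centre of its underside.
- start_top (a point): Centre of the top of the round green start button, 28 mm across, in a black housing on the box's top at box frame x -90 mm, y +125 mm. It is pressed straight down.
- start (a joint): Travel of the green button in m: 0 up, 0.006 fully down; a spring lifts it again; fully down takes about 5 N.
- angle_piece: Loose copper angle workpiece lying on the grille, foot 40 x 60 x 5 mm with an upright flange to 30 mm; origin: centre of its underside. Not to be disturbed.
- steel_block: Loose steel block on the grille, 25 x 60 x 25 mm; origin: centre of its underside. Not to be disturbed.
- file: Loose flat file with a wooden handle on the far part of the grille, 230 mm long, 20 mm wide, 20 mm high; origin: underside near the middle. Not to be disturbed.
- bottle: Loose pale bottle with a red cap standing on the bench left of the box, 60 mm across, 160 mm tall; origin: centre of its underside. Not to be disturbed.

How it is judged:
By the outcome, as a careful person would: the job done as asked, in the order asked, and still so for the second after the job is handed in, with the robot touching nothing.
It also fails if it takes over 48 s, if anything falls off the work surface, if the arm or the gripper's body presses on something with over 40 N, if the wrist force passes 120 N, or if a joint passes its speed limit or range.

## Working session

There is one attempt and no reset: what is moved stays moved. The work goes in short steps, each a Python script; the robot and the scene stay as the last script left them, time stands still between calls to the robot, and variables do not carry over. Pictures are saved under pics/ and viewed, and the job is handed in when it is done.

```bash
mkdir -p pics; python3 - <<'E'
from station import r
import cv2,pickle
for n in("scene","side","wrist"):
    s=r.snapshot(n); cv2.imwrite(f"pics/{n}0.png",s["frame"][:,:,::-1]); pickle.dump(s,open(f"{n}0.pkl","wb"))
    print(n,s["fx"],s["cx"],s["R"],s["t"])
print(r.sense())
E
```

```text
scene 499.0763972078875 258.18077378622155 [[ 0.84139185  0.54041187 -0.00384418]
 [ 0.35990295 -0.56562732 -0.74198086]
 [-0.40314963  0.62291311 -0.67041004]] [-0.60394009 -0.06773481  1.31211837]
side 483.85333000990175 254.75966190538745 [[ 0.99682103 -0.07952879  0.00479735]
 [-0.0338357  -0.47707534 -0.87821083]
 [ 0.07213174  0.8752567  -0.47824965]] [-0.59777507  0.16351763  0.76651888]
wrist 313.3489805803688 256.9131974176223 [[ 0.26648766  0.96383765 -0.00114743]
 [ 0.92056504 -0.25417032  0.29657623]
 [ 0.28555969 -0.08009019 -0.95500849]] [-0.59908748 -0.03512082  0.39092617]
{'clock': 0.15, 'joints': array([ 7.12938649e+01,  5.25449439e+00,  7.05656851e+01, -1.68517728e-03,
        1.04264937e+02, -3.24831779e+00]), 'joint_vel': array([-0.10398627, -0.05545019, -0.03400226, -0.02986727, -0.01833376,
        0.08453137]), 'joint_torque': array([ 1.33357717e-03, -4.47045064e+01, -4.06907880e+01,  6.98169437e-02,
        2.74080253e-02, -8.20609466e-05]), 'tcp_pos': array([0.15993883, 0.5783508 , 0.40375628]), 'orientation': array([-1.79914928e+02, -3.19178974e-03,  1.64541766e+02]), 'contact_force': array([-0.99196213, -0.08974718,  0.30780604]), 'torque': array([-0.02990096, -0.00535778, -0.01188934]), 'opening': 0.08807858787212386}
```

View pics/scene0.png

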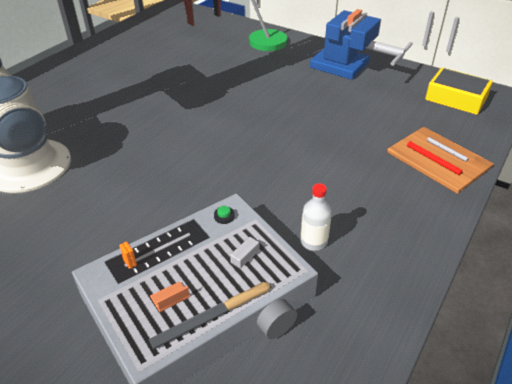

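View pics/side0.png

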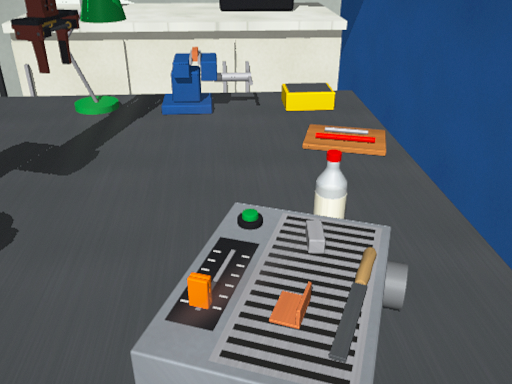

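View pics/wrist0.png

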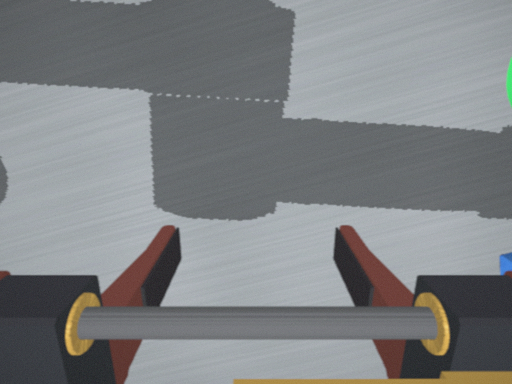

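Scene view: lever at about (128,255) and button at (223,213). Side view: lever at (200,290) and button at (250,216). Next I measure the ticks, button and lever.

```bash
cat > h.py <<'E'
import numpy as np,cv2
def ray(s,px):
    d=np.array([(px[0]-s["cx"])/s["fx"],(px[1]-s["cy"])/s["fy"],1.]);R=np.array(s["R"]);t=np.array(s["t"])
    return -R.T@t,R.T@d
def onz(s,px,z):
    c,d=ray(s,px); return c+d*(z-c[2])/d[2]
def tri(s1,p1,s2,p2):
    c1,d1=ray(s1,p1);c2,d2=ray(s2,p2)
    k=np.linalg.lstsq(np.c_[d1,-d2],c2-c1,rcond=None)[0]
    a,b=c1+k[0]*d1,c2+k[1]*d2
    return (a+b)/2,np.linalg.norm(a-b)
def proj(s,X):
    p=np.array(s["R"])@X+np.array(s["t"]); return np.array([s["fx"]*p[0]/p[2]+s["cx"],s["fy"]*p[1]/p[2]+s["cy"]])
def blobs(m,amin=1):
    n,l,st,c=cv2.connectedComponentsWithStats(m.astype(np.uint8),connectivity=8)
    return [(st[i],c[i]) for i in range(1,n) if st[i][4]>=amin]
E
python3 - <<'E'
import pickle;from h import *
rois={"scene":(100,190,245,290),"side":(165,200,270,330)}
S={}
for n,(x0,y0,x1,y1) in rois.items():
    s=pickle.load(open(n+"0.pkl","rb"));S[n]=s;f=s["frame"]
    hsv=cv2.cvtColor(f,cv2.COLOR_RGB2HSV)
    roi=np.zeros(f.shape[:2],bool);roi[y0:y1,x0:x1]=1
    g=roi&(hsv[...,0]>50)&(hsv[...,0]<80)&(hsv[...,1]>120)&(hsv[...,2]>60)
    o=roi&(hsv[...,0]<20)&(hsv[...,1]>150)&(hsv[...,2]>80)
    print(n,"green",[(list(a),c) for a,c in blobs(g,10)]);print("or",[(list(a),c) for a,c in blobs(o,10)])
    w=roi&(hsv[...,1]<60)&(hsv[...,2]>185)
    for a,c in blobs(w,2): print(list(a),c.round(1),onz(s,c,.08).round(4))
    cv2.imwrite(f"pics/{n}_crop.png",cv2.resize(f[y0:y1,x0:x1,::-1],None,fx=4.5,fy=4.5,interpolation=cv2.INTER_CUBIC))
E
```

```text
scene green [([np.int32(217), np.int32(206), np.int32(14), np.int32(12), np.int32(127)], array([223.22834646, 211.45669291]))]
or [([np.int32(119), np.int32(242), np.int32(18), np.int32(27), np.int32(274)], array([127.72992701, 254.83211679])), ([np.int32(172), np.int32(283), np.int32(15), np.int32(7), np.int32(29)], array([179.06896552, 286.17241379])), ([np.int32(166), np.int32(287), np.int32(9), np.int32(3), np.int32(12)], array([170.33333333, 288.25      ]))]
[np.int32(116), np.int32(195), np.int32(129), np.int32(95), np.int32(2696)] [205.8 255.5] [ 0.6262 -0.0467  0.08  ]
[np.int32(203), np.int32(207), np.int32(10), np.int32(13), np.int32(48)] [208.9 212.4] [0.559  0.0529 0.08  ]
[np.int32(196), np.int32(218), np.int32(3), np.int32(2), np.int32(4)] [197.  218.5] [0.5489 0.0248 0.08  ]
[np.int32(210), np.int32(221), np.int32(6), np.int32(4), np.int32(9)] [212.6 222.3] [0.5833 0.0333 0.08  ]
[np.int32(208), np.int32(224), np.int32(3), np.int32(2), np.int32(4)] [208.8 224.5] [0.5804 0.024  0.08  ]
[np.int32(202), np.int32(226), np.int32(9), np.int32(5), np.int32(18)] [206.4 228.1] 
[... 3640 characters left out ...]
] [240.  265.5] [ 0.5725 -0.0606  0.08  ]
[np.int32(202), np.int32(269), np.int32(7), np.int32(2), np.int32(9)] [205.3 269.3] [ 0.5215 -0.0662  0.08  ]
[np.int32(232), np.int32(274), np.int32(6), np.int32(2), np.int32(7)] [234.1 274.9] [ 0.5629 -0.0823  0.08  ]
[np.int32(226), np.int32(285), np.int32(7), np.int32(2), np.int32(7)] [229.  285.3] [ 0.5548 -0.1052  0.08  ]
[np.int32(220), np.int32(295), np.int32(7), np.int32(3), np.int32(7)] [223. 296.] [ 0.5459 -0.1273  0.08  ]
[np.int32(181), np.int32(300), np.int32(7), np.int32(2), np.int32(9)] [183.9 300.6] [ 0.4935 -0.1327  0.08  ]
[np.int32(213), np.int32(307), np.int32(8), np.int32(3), np.int32(10)] [216.7 307.7] [ 0.5372 -0.15    0.08  ]
```

View pics/scene_crop.png

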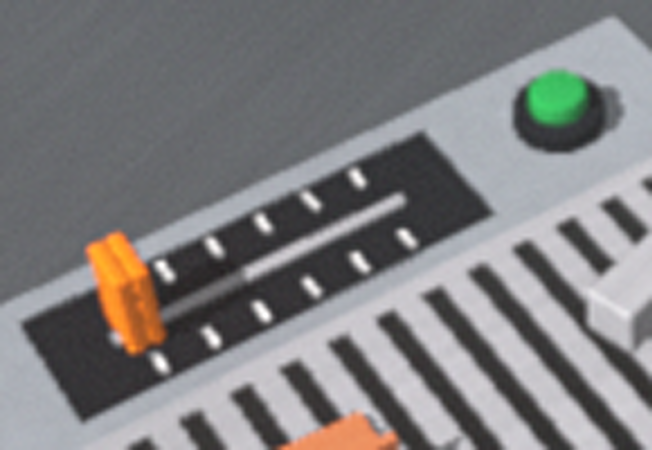

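View pics/side_crop.png

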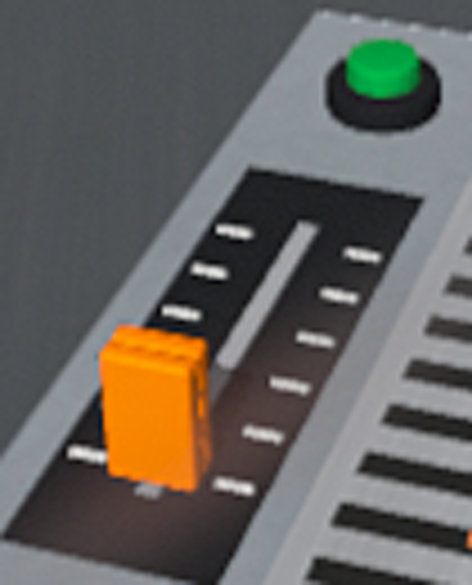

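```bash
cat >> h.py <<'E'
near=np.array([[.5388,-.0213],[.4935,-.1327]])
u=np.array([0.0451,0.1116]);u/=np.linalg.norm(u)
home=np.array([.5142,-.1405])
btn=home+.215*u
yaw=np.degrees(np.arctan2(u[1],u[0]))
E
python3 - <<'E'
import pickle;from h import *
from station import r
a,b=[pickle.load(open(n+"0.pkl","rb")) for n in("scene","side")]
print(u,yaw,home,btn)
print("btn tri",tri(a,(223.2,211.5),b,(249.6,215.0)))
print("lever tri",tri(a,(127.7,254.8),b,(199.2,290)))
for z in(.08,.1,.105):print(z,onz(a,(223.2,211.5),z),onz(b,(249.6,215.),z))
for y in(yaw,yaw-180):
  for p,z in((home-.045*u,.1),(btn,.1)):
    print(y,r.inverse_kinematics([*p,z+.182],[180,0,y]))
E
```

```text
[0.37468282 0.92715305] 67.99528946484972 [ 0.5142 -0.1405] [0.59475681 0.05883791]
btn tri (array([0.59462449, 0.05742287, 0.09662439]), np.float64(0.0016739070051455438))
lever tri (array([ 0.51501865, -0.14131706,  0.10436591]), np.float64(0.0011155583228886596))
0.08 [0.5831555  0.07166084 0.08      ] [0.59694935 0.0838443  0.08      ]
0.1 [0.59596147 0.05557328 0.1       ] [0.59460176 0.05039496 0.1       ]
0.105 [0.59916296 0.05155139 0.105     ] [0.59401486 0.04203263 0.105     ]
67.99528946484972 [-23.80289994  -5.03965128  93.20967122   0.          91.82998006
  -1.7981894 ]
67.99528946484972 [ 2.38852209e+00  5.44388771e+00  8.27016184e+01 -2.54444375e-14
  9.18544939e+01  2.43932326e+01]
-112.00471053515028 None
-112.00471053515028 None
```

```bash
python3 - <<'E'
from h import *
from station import r
r.grab(5); print(r.sense()["clock"],r.sense()["opening"])
O=[180,0,yaw]; p=home-.045*u
r.reach([*p,.40],O); print(r.sense()["clock"])
r.servo_line([*p,.282],speed=.12); r.wait(.2)
s=r.sense();print(s["clock"],s["tcp_pos"],s["orientation"],s["contact_force"])
for n in("scene","side","wrist"):
    cv2.imwrite(f"pics/{n}1.png",r.snapshot(n)["frame"][:,:,::-1])
E
```

```text
1.4917 0.00043363297148703934
4.4167
5.75 [ 0.49750258 -0.18230039  0.28284354] [1.79917029e+02 2.14375766e-03 6.79961161e+01] [0.68263163 0.30446519 0.03588882]
```

```bash
python3 -c "
import cv2,numpy as np
cv2.imwrite('pics/c1.png',np.hstack([cv2.resize(cv2.imread('pics/scene1.png')[170:340,60:260],(400,340)),cv2.resize(cv2.imread('pics/side1.png')[190:360,100:300],(400,340))]))"
```

```text
(no output)
```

View pics/c1.png

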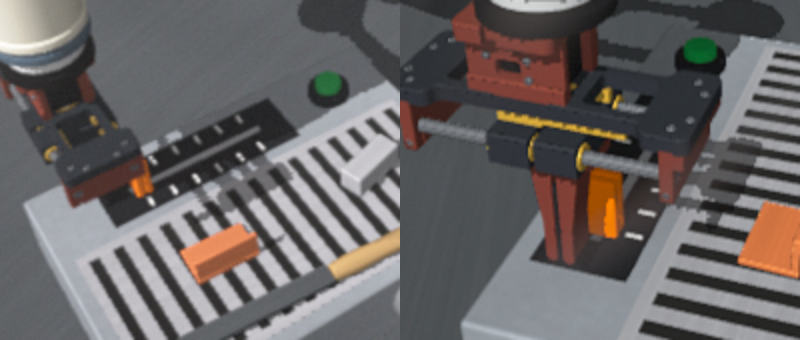

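View pics/wrist1.png

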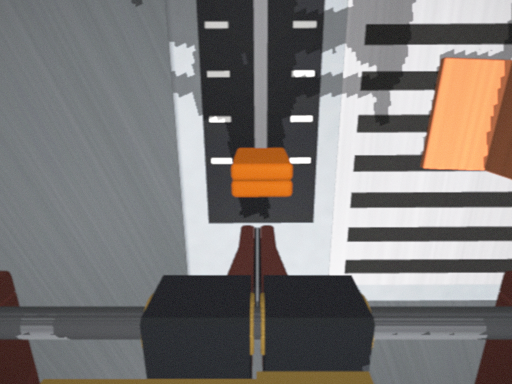

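The wrist view shows the lever (262,172) at the closed end and straight ahead of the closed fingertips (257,230). I now creep forward until contact.

```bash
cat >> h.py <<'E'
def sf(r,bias=0):
    s=r.sense(); return (s["tcp_pos"][:2]-home)@u, s["contact_force"][:2]@u-bias, s
E
python3 - <<'E'
from h import *
from station import r
b=np.mean([sf(r)[1] for _ in range(5)]);print("bias",b)
r.servo_line([*(home-.025*u),.282],speed=.03)
d=-.025
print(sf(r,b)[:2])
while d<-.008:
    d+=.001; r.servo_line([*(home+d*u),.282],speed=.02); r.wait(.05)
    x,f,s=sf(r,b); print(round(d,4),round(x,4),round(f,2),s["clock"])
    if f<-2: break
open("bias","w").write(f"{b}")
E
```

```text
bias -0.36823223808375677
(np.float64(-0.024985791757713836), np.float64(0.05474188344768144))
-0.024 -0.0241 0.75 7.0167
-0.023 -0.023 -0.23 7.3167
-0.022 -0.022 -0.03 7.6167
-0.021 -0.021 0.49 7.9167
-0.02 -0.02 -0.25 8.2167
-0.019 -0.0192 -1.13 8.5167
-0.018 -0.0182 -3.3 8.8167
```

```bash
python3 - <<'E'
from h import *
from station import r
b=float(open("bias").read())
d=-.018
while d<-.0035:
    d+=.002; r.servo_line([*(home+d*u),.282],speed=.02); r.wait(.05)
    x,f,s=sf(r,b); print(round(d,4),round(x,4),round(f,2),s["contact_force"].round(1),s["clock"])
r.wait(.3);print(sf(r,b)[:2])
cv2.imwrite("pics/w2.png",r.snapshot("wrist")["frame"][:,:,::-1])
E
```

```text
-0.016 -0.0163 -4.99 [-2.5 -4.8  0.5] 9.1167
-0.014 -0.0144 -5.19 [-1.7 -5.3  1.3] 9.4167
-0.012 -0.0124 -5.62 [-2.2 -5.5  1.4] 9.7167
-0.01 -0.0099 -2.72 [-1.6 -2.7  0. ] 10.0167
-0.008 -0.0074 0.82 [0.6 0.3 0. ] 10.3167
-0.006 -0.0058 1.08 [ 0.3  0.6 -0.3] 10.6167
-0.004 -0.0039 0.08 [ 0.5 -0.5  0.1] 10.9167
-0.002 -0.0019 1.3 [ 1.   0.6 -0.7] 11.2167
(np.float64(-0.0020356566667285763), np.float64(0.6147567386791272))
```

View pics/w2.png

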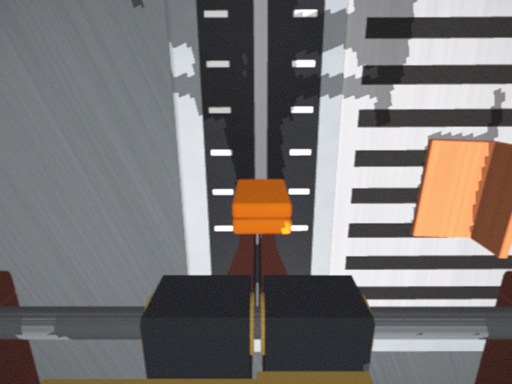

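First click done: the lever jumped ahead and the force dropped to zero. Now the second click.

```bash
python3 - <<'E'
from h import *
from station import r
b=float(open("bias").read())
def go(a,e):
    d=a
    while d<e-1e-6:
        d+=.002; r.servo_line([*(home+d*u),.282],speed=.02); r.wait(.05)
        x,f,s=sf(r,b); print(round(d,4),round(x,4),round(f,2),s["clock"])
go(-.002,.020)
r.wait(.4)
cv2.imwrite("pics/w3.png",r.snapshot("wrist")["frame"][:,:,::-1])
E
```

```text
0.0 0.0001 0.32 11.8667
0.002 0.0021 -0.11 12.1667
0.004 0.0041 0.23 12.4667
0.006 0.0058 -3.26 12.7667
0.008 0.0076 -3.75 13.0667
0.01 0.0095 -5.83 13.3667
0.012 0.0114 -5.88 13.6667
0.014 0.0139 -4.26 13.9667
0.016 0.0166 0.76 14.2667
0.018 0.0182 0.52 14.5667
0.02 0.0201 0.25 14.8667
```

View pics/w3.png

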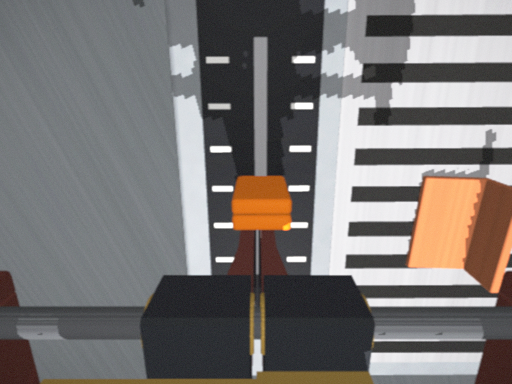

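Second click done: three ticks lie ahead of the lever. Now the third click, then back off.

```bash
python3 - <<'E'
from h import *
from station import r
b=float(open("bias").read())
d=.020
while d<.044:
    d+=.002; r.servo_line([*(home+d*u),.282],speed=.02); r.wait(.05)
    x,f,s=sf(r,b); print(round(d,4),round(x,4),round(f,2),s["clock"])
    if d>.035 and abs(f)<1.5 : break
r.wait(.4)
cv2.imwrite("pics/w4.png",r.snapshot("wrist")["frame"][:,:,::-1])
r.servo_line([*(home+.025*u),.282],speed=.08)
r.servo_line([*(home+.025*u),.36],speed=.15)
r.wait(.1)
for n in("scene","side","wrist"):
    cv2.imwrite(f"pics/{n}5.png",r.snapshot(n)["frame"][:,:,::-1])
print(r.sense()["clock"])
s,w=[cv2.imread(f"pics/{n}5.png") for n in("scene","side")]
cv2.imwrite('pics/c5.png',np.hstack([cv2.resize(s[170:340,60:260],(400,340)),cv2.resize(w[190:360,130:330],(400,340))]))
E
```

```text
0.022 0.0221 0.67 15.6167
0.024 0.0241 0.03 15.9167
0.026 0.0261 -0.27 16.2167
0.028 0.0281 -0.5 16.5167
0.03 0.0298 -3.05 16.8167
0.032 0.0316 -4.5 17.1167
0.034 0.0335 -5.66 17.4167
0.036 0.0354 -5.37 17.7167
0.038 0.0379 -4.5 18.0167
0.04 0.0406 0.34 18.3167
20.0167
```

View pics/c5.png

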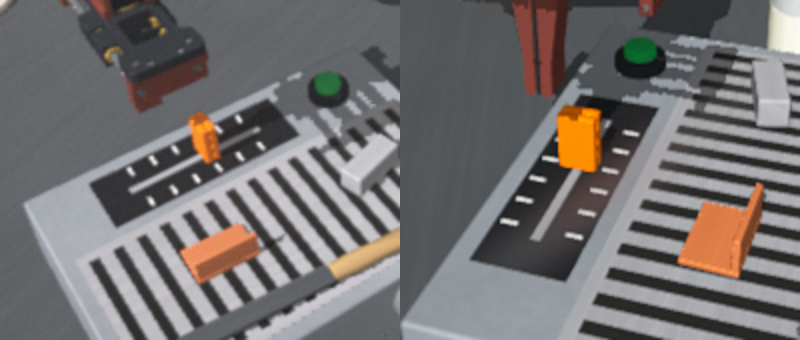

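View pics/wrist5.png

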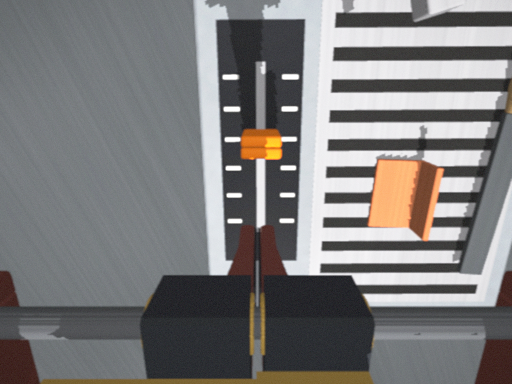

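```bash
python3 - <<'E'
import pickle;from h import *
a,b=[pickle.load(open(n+"0.pkl","rb")) for n in("scene","side")]
P=[]
for n,(x0,y0,x1,y1) in {"scene":(100,200,200,270),"side":(190,220,250,290)}.items():
    hsv=cv2.cvtColor(cv2.imread(f"pics/{n}5.png"),cv2.COLOR_BGR2HSV)
    m=np.zeros(hsv.shape[:2],bool);m[y0:y1,x0:x1]=1
    m&=(hsv[...,0]<20)&(hsv[...,1]>150)&(hsv[...,2]>80)
    B=max(blobs(m,10),key=lambda q:q[0][4]);print(n,B);P.append(B[1])
X,e=tri(a,P[0],b,P[1]);print(X,e,(X[:2]-np.array([.5150,-.1413]))@u)
E
```

```text
scene (array([155, 226,  15,  26, 260], dtype=int32), array([161.89615385, 238.48076923]))
side (array([208, 243,  23,  33, 650], dtype=int32), array([219.33692308, 258.88615385]))
[ 0.54215662 -0.07448197  0.1042896 ] 0.0013064350678514013 0.07212565911376259
```

Lever travel comes out at 72.1 mm, so it is on the third notch. Next is the button.

```bash
python3 - <<'E'
import pickle;from h import *
from station import r
s0=pickle.load(open("scene0.pkl","rb"));print("bottle",onz(s0,(315,243),0.01),"btn",btn)
p=(btn+np.array([.5946,.0574]))/2
r.servo_line([*p,.36],speed=.15)
r.servo_line([*p,.297],speed=.08);r.wait(.2)
b=np.mean([r.sense()["contact_force"][2] for _ in range(4)])
z=.297;base=None
while z>.265:
    z-=.001; r.servo_line([*p,z],speed=.02); r.wait(.05)
    s=r.sense();f=s["contact_force"][2]-b; print(round(z,4),s["tcp_pos"][2].round(4),round(f,2),s["clock"])
    if f>11: break
r.wait(.2);s=r.sense();print(s["tcp_pos"],s["contact_force"])
for n in("scene","side"): cv2.imwrite(f"pics/{n}6.png",r.snapshot(n)["frame"][:,:,::-1])
E
python3 -c "
import cv2,numpy as np
s,w=[cv2.imread(f'pics/{n}6.png') for n in('scene','side')]
cv2.imwrite('pics/c6.png',np.hstack([cv2.resize(s[140:310,120:320],(400,340)),cv2.resize(w[140:310,160:360],(400,340))]))"
```

```text
bottle [0.76575006 0.15581883 0.01      ] btn [0.59475681 0.05883791]
0.296 0.296 1.05 22.8583
0.295 0.2949 -0.33 23.1583
0.294 0.2939 -0.97 23.4583
0.293 0.293 -0.79 23.7583
0.292 0.292 0.16 24.0583
0.291 0.2909 0.09 24.3583
0.29 0.2899 -0.35 24.6583
0.289 0.2889 -0.27 24.9583
0.288 0.2879 0.32 25.2583
0.287 0.2869 0.76 25.5583
0.286 0.2859 0.44 25.8583
0.285 0.2849 0.51 26.1583
0.284 0.2843 0.29 26.4583
0.283 0.2832 2.26 26.7583
0.282 0.2821 2.18 27.0583
0.281 0.2812 3.09 27.3583
0.28 0.2802 4.05 27.6583
0.279 0.2792 4.39 27.9583
0.278 0.2783 5.69 28.2583
0.277 0.2783 9.12 28.5583
0.276 0.2782 12.91 28.8583
[0.59455818 0.05811206 0.27819438] [-3.42660867 -0.19114544 12.67347641]
```

View pics/c6.png

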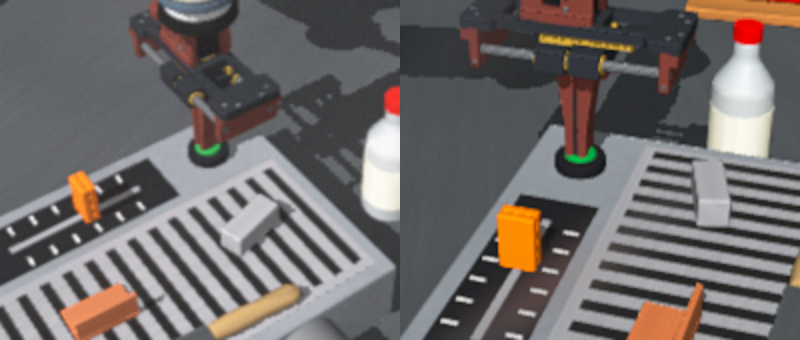

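The button bottomed out: contact at TCP z ≈ 0.2843, hard stop at 0.2782 (6 mm), and the fingertips were centred on it. Now I lift and clear.

```bash
python3 - <<'E'
from h import *
from station import r
p=r.sense()["tcp_pos"][:2]
r.servo_line([*p,.30],speed=.04)
r.servo_line([*p,.40],speed=.15)
r.reach([.42,.10,.42],[180,0,yaw]); r.wait(.3)
s=r.sense();print(s["clock"],s["tcp_pos"],s["contact_force"])
P=[]
import pickle
for n,(x0,y0,x1,y1) in {"scene":(100,200,200,270),"side":(190,220,250,290)}.items():
    f=r.snapshot(n)["frame"][:,:,::-1];cv2.imwrite(f"pics/{n}7.png",f)
    hsv=cv2.cvtColor(np.ascontiguousarray(f),cv2.COLOR_BGR2HSV)
    m=np.zeros(hsv.shape[:2],bool);m[y0:y1,x0:x1]=1
    m&=(hsv[...,0]<20)&(hsv[...,1]>150)&(hsv[...,2]>80)
    P.append(max(blobs(m,10),key=lambda q:q[0][4])[1])
    g=(hsv[...,0]>50)&(hsv[...,0]<80)&(hsv[...,1]>120)&(hsv[...,2]>50);g[:190]=0
    print(n,P[-1],[(list(map(int,q[0])),q[1].round(1)) for q in blobs(g,20)])
a,b=[pickle.load(open(n+"0.pkl","rb")) for n in("scene","side")]
print(((tri(a,P[0],b,P[1])[0])[:2]-np.array([.5150,-.1413]))@u)
s,w=[cv2.imread(f"pics/{n}7.png") for n in("scene","side")]
cv2.imwrite('pics/c7.png',np.hstack([cv2.resize(s,(400,300)),cv2.resize(w,(400,300))]))
E
```

```text
31.775 [0.42088301 0.09978065 0.41939043] [-1.13260744  0.23083963  0.34688359]
scene [161.76603774 238.24528302] [([217, 206, 14, 12, 128], array([223.3, 211.5]))]
side [219.34042553 258.73404255] [([242, 209, 17, 13, 188], array([249.8, 215. ]))]
0.07195590420400459
```

View pics/c7.png

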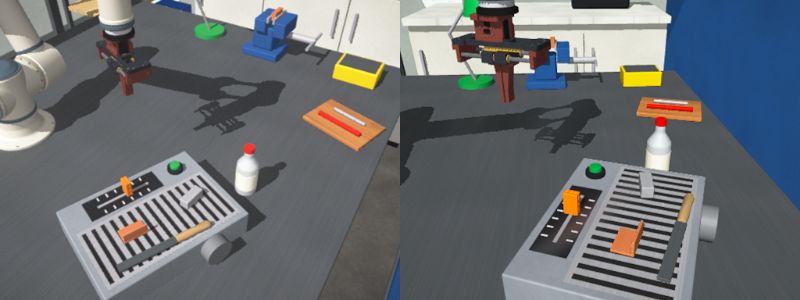

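The button's green outline is back where it started, the lever is at 72.0 mm, the loose items look unmoved and the hand is clear.

```bash
python3 -c "
from station import r
r.hand_in()"
```

```text
the job is handed in; nothing more can be done
```

The lever is at the third notch, the green button was pressed fully and has come back up, and the job was handed in at about 32 s of the 48 s allowed.

- **Lever:** I pushed it with the closed fingertips, without gripping, one click at a time. Each click peaked at about 5.7 N in the readings, slightly under the stated 6–8 N. After the third click I backed off at once. Two-camera triangulation put its travel at 72.1 mm then, and 72.0 mm just before hand-in, against 72 mm for the third notch.
- **Button:** Contact came at tool height 0.2843 m and the hard stop at 0.2782 m, which is 6 mm of travel, held with about 13 N. After release, its outline in both cameras was back at its starting pixels.
- **Surroundings:** The workpieces, file and bottle look unmoved in the pictures; I did not measure their positions. The hand finished clear, with only noise-level force (about 1 N) on the tool.

No checks failed. The only disagreement was about 3 mm between the two cameras' tick positions, so I averaged them.

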